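Load the sample feeder's tube magazine

TASK

Load two canisters from the white rack into the upright tube magazine of the sample feeder: first the blue-capped one, so that it sits at the bottom of the tube, then the red-capped one on top of it, both with their caps up and let go. Leave the green- and white-capped canisters standing in the rack, and do not disturb the red bottle, the flask or the beaker.

Things in the scene. Friction and masses are not known exactly. Their poses are not given: they have to be found in the camera images.
- blue_center (a point): centre (half-way up, on the axis) of the blue-capped sample canister: a rigid sealed yellow-walled cylinder with a white label band and a flat blue cap (top 20 mm), 44 mm in diameter along its whole length, 70 mm tall, flat at both ends, about 0.1 to 0.21 kg. z points from its base to its cap. It starts upright in one of the four places of the rack, base on the rack's floor
- red_center (a point): centre (half-way up, on the axis) of the red-capped sample canister: a rigid sealed yellow-walled cylinder with a white label band and a flat red cap (top 20 mm), 44 mm in diameter along its whole length, 70 mm tall, flat at both ends, about 0.1 to 0.21 kg. z points from its base to its cap. It starts upright in one of the four places of the rack, base on the rack's floor
- green_center (a point): centre (half-way up, on the axis) of the green-capped sample canister: a rigid sealed yellow-walled cylinder with a white label band and a flat green cap (top 20 mm), 44 mm in diameter along its whole length, 70 mm tall, flat at both ends, about 0.1 to 0.21 kg. z points from its base to its cap. It starts upright in one of the four places of the rack, base on the rack's floor; stays there
- white_center (a point): centre (half-way up, on the axis) of the white-capped sample canister: a rigid sealed yellow-walled cylinder with a white label band and a flat white cap (top 20 mm), 44 mm in diameter along its whole length, 70 mm tall, flat at both ends, about 0.1 to 0.21 kg. z points from its base to its cap. It starts upright in one of the four places of the rack, base on the rack's floor; stays there
- rack: fixed white rack, 62 mm (its x) by 264 mm (its y), origin at the centre of its underside. Floor 5 mm thick; four places in a row along y at -96, -32, 32, 96 mm, 54 mm wide in x; side walls and dividers 22 mm high, end plates at y +-130 mm 40 mm high. Neighbouring canisters are only 20 mm apart, so fingers fit across the rack (closing along its x)
- magazine: fixed sample feeder; origin on the tube's axis at bench height, z up. White base 30 mm high (x -60 to 90, y +-60 mm), its top is the tube's closed floor; aluminium tube 52 mm inside, 60 mm outside, 27 mm sight slot down its +x side; blue column at x -62 to -32 mm, 130 mm high. One canister fills 30 to 100 mm height, the second 100 to 170 mm, so it stands 22 mm proud of the mouth
- mouth (a point): centre of the tube's open mouth, 148 mm above the bench; a canister let go here falls to the floor or onto the one below; the blue mouth rim flares from 52 mm inside, 10 mm further down, to 60 mm inside at the mouth (74 mm outside)
- bottle: red bottle with blue cap, 84 mm in diameter, 210 mm tall, origin at the centre of its underside
- flask: glass conical flask, 84 mm in diameter at the foot, 125 mm tall, origin at the centre of its underside
- beaker: glass beaker, 72 mm in diameter at the rim, 95 mm tall, origin at the centre of its underside
There are look-alikes about, which are no part of the job. Leave any black look-alike of the part that bears blue_center alone.

How it is judged:
By the outcome, as a careful person would: the job done as asked, in the order asked, and still so for the second after the job is handed in, with the robot touching nothing.
It also fails if it takes over 58 s, if anything falls off the work surface, if the arm or the gripper's body presses on something with over 40 N, if the wrist force passes 120 N, or if a joint passes its speed limit or range.

ROBOT

A 7-joint arm with a two-finger parallel gripper is mounted at the origin on the work surface. World frame = base frame: x ahead of the robot, y to its left, z up, the work surface at z = 0. Lengths are in m, angles in rad, forces in N, time in s.
With the tool pointing down it reaches from about 0.425 to 0.875 m from the base axis. Payload 8.4 kg.
Tool frame: the origin (TCP) lies where the fingers leave the gripper's body, on its centre line; the fingertips stand 73 mm ahead of it and the grasp point (between the pads) lies 54 mm ahead of it; z points along the fingers, y is the line along which they close (so a half turn about z gives the same grasp; the last joint's range is limited). The gripper opens to 85 mm and grips with 20 to 120 N. Pads are 22 mm wide; open, the fingers measure 114 mm over their backs; the gripper's body (76 mm by 85 mm) begins 54 mm behind the grasp point. The pads swing forward as they close: fully open they stand 13 mm farther back than shut.
Start: joints at [1.238, 0.333, 0.04, 1.465, -0.013, 1.343, -0.059], TCP at [0.151, -0.632, 0.304] pointing down, gripper open.
Joint ranges: [-2.58, 2.58], [-0.38, 2.09], [-1.3, 1.39], [0.25, 2.4], [-1.5, 4.64], [0.08, 2.09], [-2.65, 2.65]. Speed limits (rad/s): [2.22, 2.22, 2.79, 2.79, 3.14, 3.14, 3.14].

INTERFACE

Orientations are given as a unit quaternion [w, x, y, z].
In Python, from rig import bot, ik, optics, job gives the robot as it stands. The module is installed in compiled form; this text tells all that it offers. Calls block until the motion is done:
- bot.move_ptp(position, orientation): joint-space move of the TCP to a pose.
- bot.servo_line(position, attitude=None, velocity=0.15): straight line of the TCP; attitude=None keeps the orientation; velocity is the mean speed in m/s.
- bot.goto_joints(angles): joint-space move.
- bot.gripper_open() and bot.clamp(effort=None): open the fingers fully, or close them until they stop; effort is the grip in N (None keeps the last).
- bot.pause(seconds).
- ik(position, orientation): joint angles nearest the present ones, or None.
- bot.state(): the state.
- optics.grab_frame(name): name is "scene" or "top" or "wrist"; returns a dict with "image" (400x640x3 uint8, red, green, blue), "fx", "fy", "cx", "cy" (pixels), "cam_to_world" (4x4, takes a point from camera to world coordinates); the wrist camera has in their place "hand_eye" (4x4, takes a point from camera to tool coordinates, whose origin is the TCP and whose axes are the flange's). Camera axes: x right, y down, z forward; pixel columns grow to the right and rows downward; lengths in m; the calibration is good to about 2 mm. A picture is of the moment at which its call begins: read the wrist's pose just before it. There is no depth.
A pose or a line that the arm cannot do raises bot.MotionError and nothing moves.
- job.close_job(): hands the job in; it is judged then, once.
The state is a dict: "t": time; "joint_positions": joint angles; "qvel": joint speeds; "tau": joint torques, N m; "eef_pos": TCP position; "orientation": TCP orientation; "contact_force": force on the tool from outside, world axes, zero at the start; "moment": the same for the moment, N m; "opening": opening from 0.0 (shut) to 1.0 (fully open); "grip_force": force on a finger pad.
Only numpy, scipy, OpenCV 4.12 (cv2) and the standard library are available. Lean on these libraries where they do the work, as an engineer would, in place of code of your own. Each camera call takes 0.05 s, during which the arm holds its last target. There are 200 camera calls.

## Working session

There is one attempt and no reset: what is moved stays moved. The work goes in short steps, each a Python script; the robot and the scene stay as the last script left them, time stands still between calls to the robot, and variables do not carry over. Pictures are saved under pics/ and viewed, at most 10 in all, crops included, and the job is handed in when it is done.

```bash
mkdir -p pics
python3 - <<'E'
from rig import bot,ik,optics,job
import cv2,numpy as np
np.set_printoptions(precision=4,suppress=True)
for n in ("scene","top"):
    f=optics.grab_frame(n); cv2.imwrite(f"pics/{n}0.png",f["image"][:,:,::-1])
    print(n,f["fx"],f["fy"],f["cx"],f["cy"]);print(np.array(f["cam_to_world"]))
print(bot.state())
E
```

```text
scene 493.35460931518634 493.35460931518634 318.06424102282165 207.1542278275353
[[ 0.8526  0.3547 -0.3837  1.1323]
 [ 0.5225 -0.574   0.6305 -0.8918]
 [ 0.0034 -0.738  -0.6747  1.1673]
 [ 0.      0.      0.      1.    ]]
top 383.7220614742152 383.7220614742152 316.89272023753676 196.2865127979229
[[ 0.004  -0.9975  0.0701  0.4598]
 [-0.9997 -0.0024  0.0237  0.044 ]
 [-0.0235 -0.0702 -0.9973  1.2256]
 [ 0.      0.      0.      1.    ]]
{'t': 0.1, 'joint_positions': array([ 1.2378,  0.3339,  0.0399,  1.4662, -0.0134,  1.3433, -0.0585]), 'qvel': array([ 0.0011, -0.0017,  0.0008, -0.0017,  0.0001, -0.0007, -0.0005]), 'tau': array([  0.0038, -66.0022,   1.3701, -40.6476,   0.0171,   0.009 ,
         0.    ]), 'eef_pos': array([ 0.1505, -0.632 ,  0.3031]), 'orientation': array([-0.0007,  0.9932,  0.1166, -0.0001]), 'contact_force': array([ 0.0244, -0.0792, -0.4943]), 'moment': array([-0.0434, -0.0317, -0.0044]), 'grip_force': 0.0, 'opening': 0.9972033922578468}
```

View pics/scene0.png

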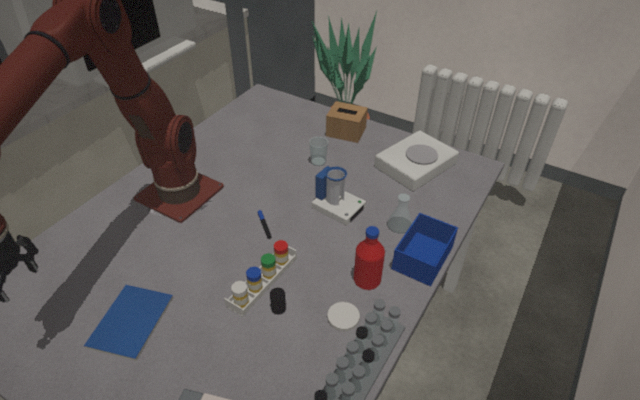

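View pics/top0.png

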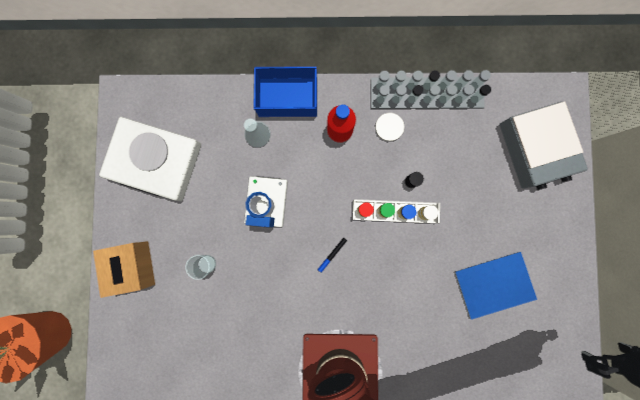

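The rack shows red (366,210), green (387,211), blue (408,212) and white (429,213) in the top view. The mouth ring is at (259,204), and the black look-alike at (414,180). Next I'll measure these by colour.

```bash
cat > h.py <<'E'
from rig import bot,ik,optics,job
import cv2,numpy as np
np.set_printoptions(precision=4,suppress=True)
def T(s):
    from scipy.spatial.transform import Rotation as R
    q=s["orientation"]; M=np.eye(4); M[:3,:3]=R.from_quat([q[1],q[2],q[3],q[0]]).as_matrix(); M[:3,3]=s["eef_pos"]; return M
def world(f,uv,z,M=None):
    M=np.array(f["cam_to_world"]) if M is None else M@np.array(f["hand_eye"])
    d=M[:3,:3]@[(uv[0]-f["cx"])/f["fx"],(uv[1]-f["cy"])/f["fy"],1]
    return M[:3,3]+d*(z-M[2,3])/d[2]
def pix(f,p,M=None):
    M=np.array(f["cam_to_world"]) if M is None else M@np.array(f["hand_eye"])
    c=np.linalg.inv(M)@[*p,1]; return [f["fx"]*c[0]/c[2]+f["cx"],f["fy"]*c[1]/c[2]+f["cy"]]
def blobs(img,col,amin=30):
    h=cv2.cvtColor(img,cv2.COLOR_RGB2HSV)
    m={"blue":lambda:cv2.inRange(h,(100,150,60),(125,255,255)),
       "red":lambda:cv2.inRange(h,(0,150,60),(8,255,255))|cv2.inRange(h,(172,150,60),(180,255,255)),
       "green":lambda:cv2.inRange(h,(50,120,40),(90,255,255))}[col]()
    cs,_=cv2.findContours(m,cv2.RETR_EXTERNAL,cv2.CHAIN_APPROX_NONE)
    return [(cv2.contourArea(c),*cv2.minEnclosingCircle(c),c) for c in cs if cv2.contourArea(c)>amin]
E
python3 - <<'E'
from h import *
f=optics.grab_frame("top"); g=optics.grab_frame("scene")
for c in ("red","green","blue"):
    for a,u,r,_ in blobs(f["image"],c):
        if 230<u[0]<440 and 150<u[1]<240: print(c,a,u,r,world(f,u,.075),world(f,u,.148))
im=cv2.resize(f["image"][165:240,230:450],None,fx=3.6,fy=3.6,interpolation=cv2.INTER_CUBIC)
im2=cv2.resize(g["image"][150:330,210:370],None,fx=1.8,fy=1.8)
cv2.imwrite("pics/c1.png",cv2.vconcat([im,cv2.copyMakeBorder(im2,0,0,0,im.shape[1]-im2.shape[1],cv2.BORDER_CONSTANT)])[:,:,::-1])
E
```

```text
red 138.5 (365.8571472167969, 209.5) 7.29875373840332 [ 0.5015 -0.0753  0.075 ] [ 0.4988 -0.0677  0.148 ]
green 141.0 (387.0, 209.9166717529297) 7.257760047912598 [ 0.5004 -0.1382  0.075 ] [ 0.4979 -0.1267  0.148 ]
blue 136.0 (408.5, 211.5) 7.106435298919678 [ 0.4959 -0.2021  0.075 ] [ 0.4936 -0.1864  0.148 ]
blue 690.0 (260.0892028808594, 210.8403778076172) 19.27913475036621 [0.4964 0.2422 0.075 ] [0.4941 0.2296 0.148 ]
```

View pics/c1.png

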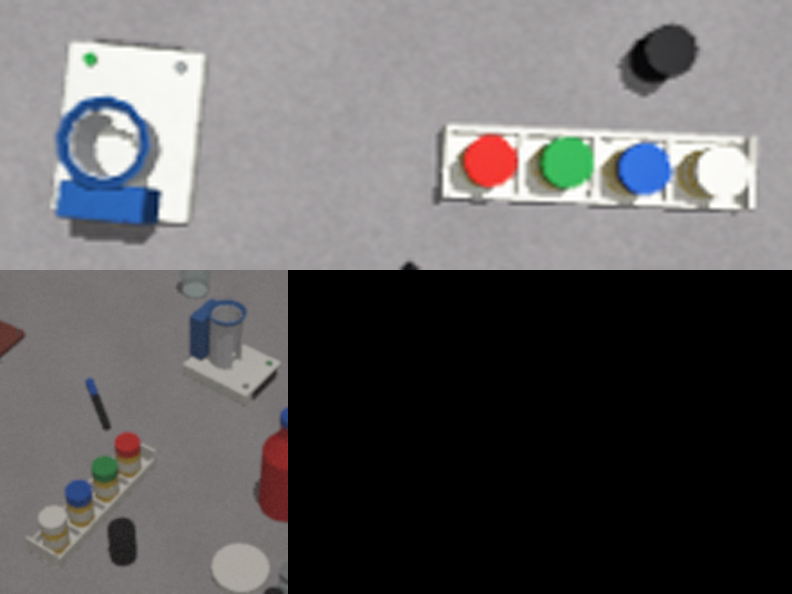

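```bash
cat >> h.py <<'E'
from scipy.spatial.transform import Rotation as R
def down(a,s=1):  # tool z down, tool y along s*(cos a, sin a)
    y=np.array([np.cos(a),np.sin(a),0])*s; z=np.array([0,0,-1.]); q=R.from_matrix(np.c_[np.cross(y,z),y,z]).as_quat()
    return np.array([q[3],*q[:3]])
A=-0.044
E
python3 - <<'E'
from h import *
f=optics.grab_frame("top")
m=world(f,(258.75,204.4),.148); print("mouth",m)
for s in (1,-1):
    for p in ([.496,-.202,.3],[.496,-.202,.11],[m[0],m[1],.3],[m[0],m[1],.2]): print(s,p,ik(p,down(A,s)))
E
```

```text
mouth [0.5123 0.2337 0.148 ]
1 [0.496, -0.202, 0.3] [ 0.7566  0.1372 -0.4935  1.7276  0.0674  1.2936  0.2046]
1 [0.496, -0.202, 0.11] [ 0.7182  0.3349 -0.4765  1.9274  0.1902  0.9231  0.105 ]
1 [np.float64(0.5122733978094114), np.float64(0.2336582933538442), 0.3] [ 0.5032  0.4235 -1.2766  1.6417  0.4116  1.3863 -0.8706]
1 [np.float64(0.5122733978094114), np.float64(0.2336582933538442), 0.2] [ 0.2502  0.3743 -0.9092  1.7709  0.3211  1.1536 -0.8019]
-1 [0.496, -0.202, 0.3] [-0.8523  0.2574  1.3567  1.7919 -0.2609  1.3027 -2.6176]
-1 [0.496, -0.202, 0.11] [-0.6513  0.6121  1.2202  1.989  -0.6796  1.0325 -2.2935]
-1 [np.float64(0.5122733978094114), np.float64(0.2336582933538442), 0.3] [ 0.3977  0.334  -1.0957  1.6451  0.3035  1.3493  2.3545]
-1 [np.float64(0.5122733978094114), np.float64(0.2336582933538442), 0.2] [ 0.3766  0.4505 -1.0919  1.7662  0.4293  1.1901  2.258 ]
```

Run:
```python
from h import *
bot.move_ptp([.496,-.202,.30],down(A)); bot.pause(.3)
s=bot.state(); M=T(s); f=optics.grab_frame("wrist"); cv2.imwrite("pics/w1.png",f["image"][:,:,::-1])
print(s["t"],s["eef_pos"],s["joint_positions"],s["contact_force"])
for c in ("red","green","blue"):
    for a,u,r,_ in blobs(f["image"],c,100): print(c,a,u,r,world(f,u,.075,M))
```

```text
2.5417 [ 0.4959 -0.2024  0.3   ] [ 0.7571  0.1374 -0.4931  1.7275  0.0674  1.2935  0.2046] [-0.6861 -0.0757 -0.0017]
red 2155.5 (324.5, 45.0) 28.35940170288086 [ 0.5026 -0.0776  0.075 ]
red 346.0 (575.5, 0.0) 28.500099182128906 [ 0.712  -0.0531  0.075 ]
green 1685.0 (326.30841064453125, 120.6168212890625) 24.011564254760742 [ 0.5014 -0.1404  0.075 ]
blue 739.5 (141.97430419921875, 389.65203857421875) 20.30552101135254 [ 0.271  -0.4366  0.075 ]
blue 1468.0 (323.6543884277344, 187.8512725830078) 22.571109771728516 [ 0.496  -0.2031  0.075 ]
```

View pics/w1.png

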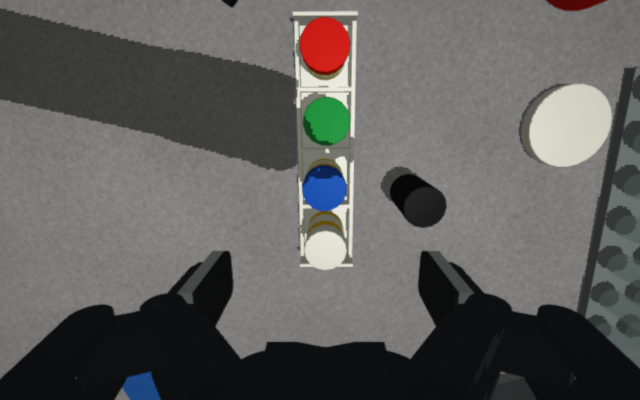

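Blue cap circle centre is at (324,188), giving (0.496,-0.203), which agrees with the top camera. Next I grasp it, lift, and look at the mouth.

Run:
```python
from h import *
x,y=.496,-.2028
bot.servo_line([x,y,.112],velocity=.2); bot.clamp(40); 
s=bot.state(); print(s["t"],s["opening"],s["grip_force"],s["contact_force"],s["eef_pos"])
bot.servo_line([x,y,.30],velocity=.2)
bot.servo_line([.505,.12,.30],velocity=.25); bot.pause(.3)
s=bot.state(); M=T(s); f=optics.grab_frame("wrist"); cv2.imwrite("pics/w2.png",f["image"][:,:,::-1])
print(s["t"],s["opening"],s["grip_force"],s["contact_force"],s["eef_pos"],s["joint_positions"],pix(f,[.5123,.2337,.148],M))
```

```text
4.15 0.5031295945182334 40.188331604003906 [-1.8198  0.2877  6.1817] [ 0.4963 -0.203   0.1127]
6.9833 0.5046014038978042 40.78201353549957 [ 0.1518  0.1309 -2.1541] [0.5051 0.1194 0.3   ] [ 0.3937  0.1311 -0.7643  1.7539  0.0944  1.294  -0.4371] [np.float64(325.67356585660207), np.float64(38.56237130081868)]
```

View pics/w2.png

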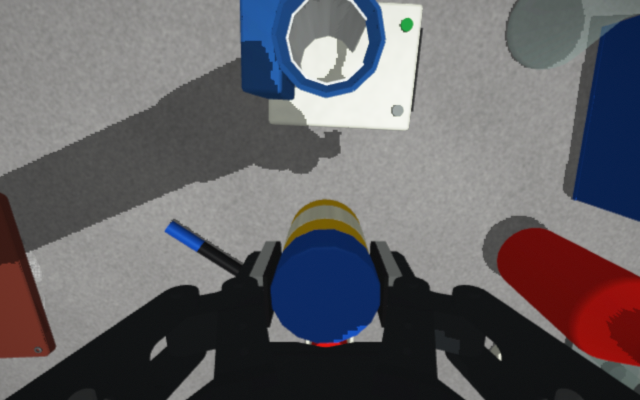

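The mouth ring centre is at about (329,40), 2–3 mm right of where the top camera put it. The canister is held straight, with its cap at (325,287). I'll take a closer look and fit the rim as a circle of known radius.

Run:
```python
from h import *
from scipy.optimize import least_squares
bot.servo_line([.513,.185,.30],velocity=.15); bot.pause(.4)
s=bot.state(); M=T(s); f=optics.grab_frame("wrist"); im=f["image"].copy()
def cap(u): return world(f,u,s["eef_pos"][2]-.037,M)
u0=pix(f,[.5148,.2324,.148],M); print(s["t"],s["eef_pos"],u0)
h=cv2.cvtColor(im,cv2.COLOR_RGB2HSV); m=cv2.inRange(h,(98,120,40),(125,255,255))
# outer rim edge by rays from the guess: last blue pixel before non-blue, away from column
P=[]
for a in np.deg2rad(np.arange(-100,60,4)):
    l=[r for r in np.arange(35,85,.5) if 0<=u0[1]+r*np.sin(a)<400 and m[int(u0[1]+r*np.sin(a)+.5),int(u0[0]+r*np.cos(a)+.5)]]
    if l: P.append(world(f,(u0[0]+l[-1]*np.cos(a),u0[1]+l[-1]*np.sin(a)),.148,M)[:2]); cv2.circle(im,(int(u0[0]+l[-1]*np.cos(a)),int(u0[1]+l[-1]*np.sin(a))),1,(255,0,0),-1)
P=np.array(P)
r=least_squares(lambda c:np.hypot(*(P-c[:2]).T)-c[2],[.5148,.2324,.037],loss="soft_l1",f_scale=.0005); print(r.x,np.abs(r.fun).mean(),len(P))
r=least_squares(lambda c:np.hypot(*(P-c[:2]).T)-.037,[.5148,.2324],loss="soft_l1",f_scale=.0005); print(r.x)
for a,u,rr,_ in blobs(f["image"],"blue",1500): print(a,u,rr,cap(u))
cv2.imwrite("pics/w3.png",im[:,:,::-1])
```

```text
8.0167 [0.5131 0.1845 0.3001] [np.float64(322.1042179646412), np.float64(143.4754749160737)]
[0.5141 0.2352 0.0354] 0.0003041479960574843 40
[0.5122 0.2346]
9550.0 (324.9771423339844, 286.21844482421875) 57.28022003173828 [0.5149 0.1883 0.2631]
11552.0 (616.0, 194.0) 91.92398071289062 [0.619  0.2201 0.2631]
11397.0 (299.6939392089844, 130.66604614257812) 73.37419128417969 [0.5092 0.2469 0.2631]
```

View pics/w3.png

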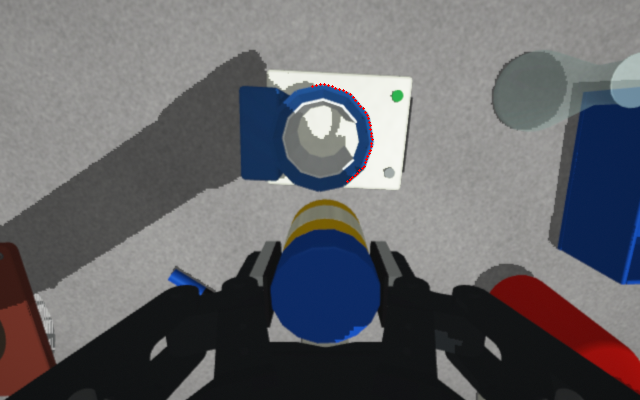

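The rim circle centre is at about (320,137). The cap centre, (325,288), sits about +2 mm in both x and y from the TCP. Correcting for that offset gives a TCP target of (0.5118, 0.233). I'll lower in steps and check forces.

Run:
```python
from h import *
x,y=.5118,.233
bot.servo_line([x,y,.30],velocity=.15)
for z in (.258,.248,.240,.233,.227):
    bot.servo_line([x,y,z],velocity=.08 if z<.25 else .15); s=bot.state()
    print(s["t"],s["eef_pos"],s["contact_force"],s["moment"],s["opening"])
    if np.linalg.norm(s["contact_force"])>12: print("STOP"); break
```

```text
8.9667 [0.5119 0.2323 0.258 ] [ 0.3719  0.0805 -1.1984] [ 0.0249  0.001  -0.0165] 0.5065402449052531
9.2417 [0.5118 0.2329 0.248 ] [ 0.003   0.8762 -1.0768] [ 0.028   0.0088 -0.0185] 0.5034984097760019
9.4917 [0.5116 0.2328 0.2395] [ 0.1852 -0.7305 -1.4318] [0.0005 0.0296 0.0077] 0.5003676964441863
9.7417 [0.5116 0.2329 0.2325] [ 0.9292 -0.3886 -1.1457] [-0.0068 -0.0063  0.0183] 0.505343116333183
9.9917 [0.5116 0.2329 0.2266] [-0.1072  0.0061 -1.9138] [-0.0498 -0.0023  0.0569] 0.5060930074738462
```

Run:
```python
from h import *
x,y=.5118,.233
bot.gripper_open(); bot.pause(.3)
bot.servo_line([x,y,.30],velocity=.2)
bot.servo_line([.513,.185,.30],velocity=.2); bot.pause(.3)
f=optics.grab_frame("wrist"); w=f["image"]; g=optics.grab_frame("scene")["image"]
im=np.hstack([w[60:260,200:440],cv2.resize(g[150:250,290:390],(200,200))])
cv2.imwrite("pics/w4.png",im[:,:,::-1])
s=bot.state(); print(s["t"],s["contact_force"],s["opening"])
```

```text
12.0917 [ 0.5587 -0.1341 -0.0437] 0.9998953936853977
```

View pics/w4.png

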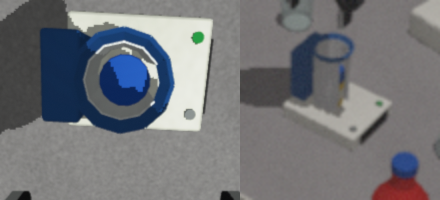

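The blue cap is seen face up, deep in the tube at crop (125,80). The scene view shows the yellow wall through the sight slot near the bottom. Now the red one.

Run:
```python
from h import *
bot.servo_line([.502,-.0765,.30],velocity=.25)
bot.servo_line([.502,-.0765,.112],velocity=.2); bot.clamp(40)
bot.servo_line([.502,-.0765,.30],velocity=.2)
bot.servo_line([.513,.185,.30],velocity=.25); bot.pause(.4)
s=bot.state(); M=T(s); f=optics.grab_frame("wrist"); cv2.imwrite("pics/w5.png",f["image"][:,:,::-1])
print(s["t"],s["opening"],s["grip_force"],s["contact_force"],s["eef_pos"])
for a,u,r,_ in blobs(f["image"],"red",1500): print(a,u,r,world(f,u,s["eef_pos"][2]-.037,M))
```

```text
17.5417 0.5067632268031333 40.72914361953735 [ 0.1185  0.1808 -0.1593] [0.5131 0.1846 0.3   ]
3073.5 (13.0, 347.5) 48.283119201660156 [0.3864 0.1661 0.263 ]
5623.5 (565.0, 342.0) 90.44345092773438 [0.611  0.1587 0.263 ]
9692.5 (325.31964111328125, 282.9942321777344) 57.412166595458984 [0.5151 0.1898 0.263 ]
```

View pics/w5.png

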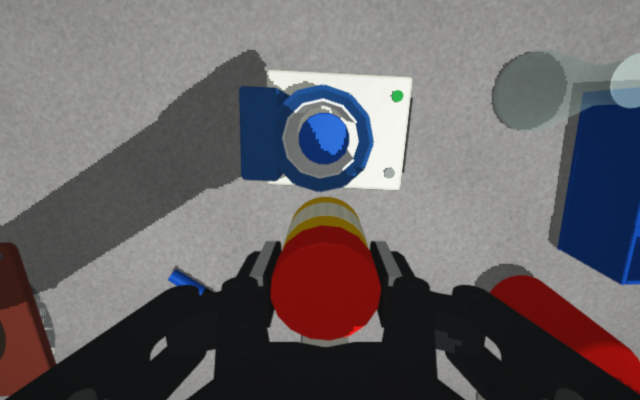

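The red canister is held straight, with its cap at (325,283), about 1.5 mm further +y than the blue one was. I'll shift the target by that and insert.

Run:
```python
from h import *
x,y=.5118,.2315
bot.servo_line([x,y,.30],velocity=.15); ok=True
for z in (.258,.248,.240,.233,.226):
    bot.servo_line([x,y,z],velocity=.08 if z<.25 else .15); s=bot.state()
    print(s["t"],s["eef_pos"],s["contact_force"])
    if np.linalg.norm(s["contact_force"])>12: ok=False; print("STOP"); break
if ok:
    bot.gripper_open(); bot.pause(.4)
    bot.servo_line([x,y,.32],velocity=.15)
    bot.servo_line([.513,.13,.32],velocity=.2); bot.pause(.3)
    w=optics.grab_frame("wrist")["image"]; g=optics.grab_frame("scene")["image"]; t=optics.grab_frame("top")["image"]
    im=np.hstack([w[0:250,200:440],cv2.resize(g[150:310,220:380],(250,250)),cv2.resize(t[165:240,340:450],(300,250))])
    cv2.imwrite("pics/w6.png",im[:,:,::-1]); s=bot.state(); print(s["t"],s["contact_force"],s["opening"])
```

```text
18.4833 [0.5119 0.2308 0.2581] [-0.9448  0.4432 -0.5391]
18.7583 [0.5118 0.2314 0.248 ] [-0.8726  0.3556 -0.4437]
19.0083 [0.5116 0.2314 0.2395] [-0.6284  0.1653 -1.2457]
19.2583 [0.5116 0.2313 0.2325] [-0.9147  0.0144 -0.5183]
19.5083 [0.5116 0.2314 0.2254] [-0.7058 -0.2566 -0.5764]
22.2833 [-0.0709 -0.7188 -0.5582] 1.002106084628874
```

View pics/w6.png

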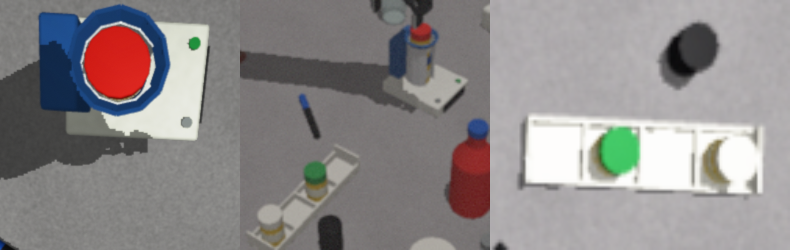

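The red cap is up, on the tube axis, and the green and white canisters stand untouched in the rack. Before handing in, I'll check numerically that red is fully seated, with its top at 170 mm.

Run:
```python
from h import *
s=bot.state(); M=T(s); f=optics.grab_frame("wrist"); g=optics.grab_frame("scene"); t=optics.grab_frame("top")
for n,F,MM,box in (("w",f,M,(200,440,0,250)),("s",g,None,(300,370,140,220)),("t",t,None,(240,280,180,225))):
    for a,u,r,c in blobs(F["image"],"red",20):
        if box[0]<u[0]<box[1] and box[2]<u[1]<box[3]:
            print(n,a,u,r,cv2.boundingRect(c))
    a=np.linspace(0,6.28,90)
    for h in (.170,.180,.190):
        p=np.array([pix(F,[.5118+.022*np.cos(k),.2335+.022*np.sin(k),z],MM) for k in a for z in (h,h-.02)])
        print(h,p.min(0),p.max(0))
```

```text
w 3667.0 (317.0, 61.0) 36.34566116333008 (284, 25, 66, 73)
0.17 [279.8114  19.5419] [347.8523  95.3721]
0.18 [277.5251  14.6249] [348.9735  94.5099]
0.19 [274.9976   9.1731] [350.2129  93.568 ]
s 84.5 (335.0, 170.0) 6.403224468231201 (330, 165, 12, 11)
0.17 [328.1815 163.5052] [341.6837 176.5469]
0.18 [328.2336 161.0907] [341.7928 174.1586]
0.19 [328.2862 158.6562] [341.9028 171.7502]
t 132.0 (242.0, 198.5) 26.725555419921875 (233, 173, 19, 52)
0.17 [249.497  196.2425] [266.4643 212.3439]
0.18 [248.7722 195.9861] [265.9104 212.2417]
0.19 [248.0335 195.7248] [265.346  212.1375]
```

Every view matches a cap top at 0.170 m, so red is seated. The gripper is clear of everything.

```bash
python3 -c "
from rig import job
print(job.close_job())"
```

```text
the job is handed in; nothing more can be done
None
```

The blue-capped canister is at the bottom of the tube and the red-capped one is seated on top of it, both caps up and released; the green, white and black ones and the glassware were left alone, and the job is handed in at about 22.5 s.

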